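Load the blue reference carrier into the analyser

TASK

Do the daily check of the analyser: lift the carrier with the blue grip block straight up off its hook, keep it upright and set it down gently in the round nest of the open loading tray, and let go. Then push the tray's front panel until the tray is fully home, without slamming it. Leave the yellow and the white carrier hanging where they are.

Things in the scene. Friction and masses are not known exactly. Their poses are not given: they have to be found in the camera images.
- carrier_blue: Sample carrier with blue grip block (112 to 224 g), hung by its bail on one of the three hooks, its y along the rack's y. Origin: centre of the underside of its aluminium puck (50 mm across, 22 mm tall, lower edge bevelled 3 mm), z up; 100 mm above the table when hung. The bail's top bar, 5 mm thick, 62 mm long along y, is centred 54 mm above the origin; the block tops out at 92 mm.
- blue_grip (a point): Centre of the blue grip block, 78 mm above the carrier's origin: 16 mm in x, 26 mm in y, 28 mm tall, on a 6 mm neck 10 mm above the bail's bar. While it hangs, grip it from above across the 26 mm (fingers on its +y and -y sides, passing beside the hook); keep fingertips no more than 20 mm below this point, so that they miss the bar.
- carrier_yellow: Carrier of the same shape and size with a yellow grip block, hanging on another hook. Origin: centre of its puck's underside. It must stay hanging.
- carrier_white: Carrier of the same shape and size with a white grip block, hanging on another hook. Origin: centre of its puck's underside. It must stay hanging.
- rack: Fixed rack. Origin on the table under the middle hook, -x to the robot. Hooks at y = -110, 0, 110 mm: V troughs along y, 18 mm wide in y, bottom at x = 0, 150 mm high; flanks rise 10 mm to x = -10 (free lip) and +10 mm. A rail behind (x = 58 to 74 mm, top 168 mm high) stands on posts at y = +-192 mm. Raised 12 to 22 mm, a carrier clears the lip and can leave to -x; beyond 24 mm its puck meets the hook from below.
- analyser: White and blue bench analyser, fixed, 340 mm wide (y). Origin on the table near its middle; its front faces its own -x. A low front part (x = -200 to -110 mm, 138 mm tall) has the loading port, 130 mm wide, 128 mm high; the housing behind (x = -110 to 200 mm) is 245 mm tall. The tray slides out of the port along -x.
- tray (a joint): Travel of the loading tray in m: 0 = fully home, grows as the tray comes out along the analyser's -x, 0.16 = fully out. It starts 0.13 to 0.158 out. It moves against about 2 N of friction and stays where it is left; a hard stop lies at 0.
- nest (a point): Centre of the black floor of the round nest in the aluminium tray (moves with the tray, axes as the analyser's). Nest 55 mm across, bevelled mouth, 8 mm deep; rim 35 mm and floor 27 mm above the table: the carrier's origin belongs here, any way round. The front panel's inner face is 62 mm from it towards -x; with the tray fully out it lies 100 mm in front of the low front part.
- tray_front (a point): Point on the outer face of the tray's grey front panel, midway across, 80 mm above the table (moves with the tray; its +x axis is the closing direction). The panel is 124 mm wide, 12 mm thick, and spans 12 to 100 mm above the table. With the tray home this face is 14 mm in front of the low front part.
Mind the look-alikes: they are no part of the job. Leave any purple or red look-alike of the carrier_blue alone. Leave any pink look-alike of the carrier_yellow alone.

How it is judged (in metres and radians):
On the way, in this order (a step that is already met when the one before it is completed fails the run):
1. the blue carrier is off its hook: in the air, clear of the rack, more than 30 mm in front of the hooks (height (world z) of carrier_blue above 0.06 m and x of carrier_blue in the frame of rack below -0.03 m and contact force between carrier_blue and rack below 0.05 N), for 0.1 s.
2. the blue carrier sits released in the nest while the tray is still at least 100 mm out (horizontal distance between carrier_blue and nest below 0.004 m and z of carrier_blue in the frame of nest between -0.003 and 0.003 m and angle between carrier_blue's own z axis and vertical below 0.1 rad and contact force between carrier_blue and the fingers below 0.05 N and value of joint tray above 0.1 m), for 0.2 s.
3. the tray is pushed home (within 6 mm) (value of joint tray below 0.006 m), for 0.2 s.
At the end, for the whole second after the job is handed in: The blue carrier stands at rest, released and upright (within 0.1 rad), in the nest: within 4 mm of its centre and 3 mm of its floor. The tray is home within 6 mm. The yellow and white carriers hang within 20 mm of where they were, at rest (horizontal distance between carrier_blue and nest below 0.004 m and z of carrier_blue in the frame of nest between -0.003 and 0.003 m and angle between carrier_blue's own z axis and vertical below 0.1 rad and contact force between carrier_blue and the fingers below 0.05 N and distance of each of carrier_yellow, carrier_white from where it was at the start of the episode below 0.02 m and value of joint tray below 0.006 m and linear speed of carrier_blue below 0.02 m/s and linear speed of each of carrier_yellow, carrier_white below 0.05 m/s); the robot touches nothing.
It fails at once if the blue carrier is tipped by more than 0.6 rad or falls to the table (angle between carrier_blue's own z axis and vertical above 0.6 rad or height (world z) of carrier_blue below 0.018 m).
It fails at once if the blue carrier is dropped into the tray (faster than 0.4 m/s within about 20 mm of the nest floor) (height (world z) of carrier_blue below 0.048 m and linear speed of carrier_blue above 0.4 m/s).
It fails at once if the tray is slammed (closing faster than 0.4 m/s) (velocity of joint tray below -0.4 m/s).
It fails at once if the blue carrier is wrenched against the rack with more than 20 N (contact force between carrier_blue and rack above 20 N).
It fails at once if the yellow or the white carrier is displaced by more than 30 mm (distance of any of carrier_yellow, carrier_white from where it was at the start of the episode above 0.03 m).
It also fails if it takes over 54 s, if anything falls off the work surface, if the arm or the gripper's body presses on something with over 40 N, if the wrist force passes 120 N, or if a joint passes its speed limit or range.

ROBOT

A 6-joint arm with a two-finger parallel gripper is mounted at the origin on the work surface. World frame = base frame: x ahead of the robot, y to its left, z up, the work surface at z = 0. Lengths are in m, angles in degrees, forces in N, time in s.
With the tool pointing down it reaches from about 0.35 to 0.975 m from the base axis. Payload 7.1 kg.
Tool frame: the origin (TCP) lies between the finger pads; the fingertips stand 17 mm ahead of it and the grasp point (between the pads) lies 2 mm behind it; z points along the fingers, y is the direction in which the jaws open and shut (so a half turn about z gives the same grasp; the last joint's range is limited). The gripper opens to 88 mm and grips with 3 to 60 N. Pads are 20 mm wide; open, the fingers measure 115 mm over their backs; the gripper's body (75 mm by 178 mm) begins 61 mm behind the grasp point.
Start: joints at [63.197, 24.242, 93.386, -0, 62.372, -1.089], TCP at [0.271, 0.563, 0.24] pointing down, gripper open.
Joint ranges: [-172.04, 172.04], [-51.8, 120.97], [4.93, 147.93], [-75.15, 255.16], [6.16, 154.13], [-145.62, 145.62]. Speed limits (degrees/s): [136.94, 136.94, 172.46, 180, 180, 180].

INTERFACE

Orientations are given as a 3x3 rotation matrix whose columns are the frame's x, y, z axes.
In Python, from workcell import robot gives the robot as it stands. The module is installed in compiled form; this text tells all that it offers.
- The arm moves only by the tool apply_moves, never from a script. Its arguments are lists of equal length, an entry for each row: "claw": the closure in counts, from 0 (fully open) to 255 (shut); "offset": the shift along the tool's x, y, z in cm, a list of three; "twist": the turn, a rotation vector about the tool's x, y, z in rad, a list of three. In form: {"claw": [claw, ...], "offset": [[dx, dy, dz], ...], "twist": [[rx, ry, rz], ...]}. A call has 1 to 8 rows; each row is the pose to reach, as a shift and turn from the pose measured when the call began, along the tool's axes at that moment; what a row does not reach only later rows make up. A row lasts 1/10 s, in which the tool goes at most 50 mm and 8.59 degrees, less where a joint would pass 70% of its speed; a pose out of reach is approached as far as the arm can. A call with a gripper value outside its range is refused whole. The fingers move at their own pace and stop on an object; "force" is the grip in N (left out, the last holds). Time passes only in rows, so rows that repeat a pose let the fingers close. It gives the time, the measured TCP pose, the force and the opening at its end, in the units of the state.
- robot.read_state(): the state, without advancing time (a new reading comes with each control period).
- robot.camera(name): name is "side" or "top"; returns a dict with "image" (400x640x3 uint8, red, green, blue), "fx", "fy", "cx", "cy" (pixels), "k1" (the pictures are not rectified: a ray, as slopes to the right and down, at radius r is drawn at 1 + k1 r^2 times it, then the intrinsics apply), "view" (4x4, takes a point from world to camera coordinates). Camera axes: x right, y up, looking along -z (the intrinsics and any distortion apply to the point x, -y, -z); pixel columns grow to the right and rows downward; lengths in m; the calibration is good to about 2 mm. A picture is of the moment at which its call begins. There is no depth.
- robot.sign_off(): hands the job in, once; it reports no verdict.
The state is a dict: "time_s": time; "q": joint angles; "qd": joint speeds; "joint_efforts": joint torques, N m; "tool_pos": TCP position; "eef_rot": TCP orientation; "ft_force": force on the tool from outside, world axes, zero at the start; "torque": the same for the moment, N m; "opening": finger opening in m.
Only numpy, scipy, OpenCV 4.12 (cv2) and the standard library are available. Lean on these libraries where they do the work, as an engineer would, in place of code of your own. Each camera call takes 0.05 s, during which the arm holds its last target.

## Working session

There is one attempt and no reset: what is moved stays moved. The work goes in short steps, Python scripts to look and compute and a tool call to move; the robot and the scene stay as the last step left them, time stands still between calls to the robot, and variables do not carry over. Pictures are saved under pics/ and viewed, and the job is handed in when it is done.

Besides the shell and the picture viewer there is one more tool, called after ">>>" as name(argument=value, ...) on one line, values as JSON. apply_moves: Moves the arm, as the interface text tells. Its arguments: {"type":"object","properties":{"claw":{"type":"array","items":{"type":"number"}},"offset":{"type":"array","items":{"type":"array","items":{"type":"number"}}},"twist":{"type":"array","items":{"type":"array","items":{"type":"number"}}},"force":{"type":"number"}},"required":["claw","offset","twist"]}

```bash
mkdir -p pics
cat > h.py <<'E'
import numpy as np,cv2
from workcell import robot
def snap(n,f):
    c=robot.camera(n); cv2.imwrite(f,cv2.cvtColor(c["image"],cv2.COLOR_RGB2BGR)); 
    np.save(f[:-4]+'.npy',{k:v for k,v in c.items()},allow_pickle=True); return c
def load(f): return np.load(f,allow_pickle=True).item()
def ray(c,u,v):
    V=np.array(c["view"]); xd=(u-c["cx"])/c["fx"]; yd=(v-c["cy"])/c["fy"]
    p=cv2.undistortPoints(np.array([[[u,v]]],float),np.array([[c["fx"],0,c["cx"]],[0,c["fy"],c["cy"]],[0,0,1.]]),np.array([c["k1"],0,0,0.]))[0,0]
    d=V[:3,:3].T@np.array([p[0],-p[1],-1.]); o=-V[:3,:3].T@V[:3,3]; return o,d/np.linalg.norm(d)
def atz(c,u,v,z):
    o,d=ray(c,u,v); return o+d*(z-o[2])/d[2]
def proj(c,P):
    V=np.array(c["view"]);q=V[:3,:3]@np.array(P)+V[:3,3]; x,y=q[0]/-q[2],-q[1]/-q[2]; s=1+c["k1"]*(x*x+y*y)
    return np.array([c["cx"]+c["fx"]*x*s,c["cy"]+c["fy"]*y*s])
def tri(rs):
    A=np.zeros((3,3));b=np.zeros(3)
    for o,d in rs:
        M=np.eye(3)-np.outer(d,d);A+=M;b+=M@o
    p=np.linalg.solve(A,b); return p,[np.linalg.norm((np.eye(3)-np.outer(d,d))@(p-o)) for o,d in rs]
E
python3 - <<'E'
from h import *
for n in("side","top"):
    c=snap(n,f"pics/{n}0.png"); print(n,c["fx"],c["cx"],c["cy"],c["k1"],np.round(c["view"],3).tolist())
s=robot.read_state();print(s)
E
```

```text
side 426.0468791775246 324.5915259629255 201.48899413463263 0.007276546204535979 [[0.7, -0.714, 0.006, -0.411], [0.662, 0.652, 0.371, -0.389], [-0.269, -0.256, 0.929, -1.2], [0.0, 0.0, 0.0, 1.0]]
top 503.42729844231104 324.0035010222278 193.42264783534316 -0.11245744963215552 [[0.016, -1.0, 0.01, -0.065], [0.995, 0.017, 0.103, -0.57], [-0.103, 0.009, 0.995, -1.464], [0.0, 0.0, 0.0, 1.0]]
{'time_s': 0.1, 'q': array([ 6.31974069e+01,  2.42788031e+01,  9.34273972e+01,  1.58168504e-03,
        6.23731731e+01, -1.08776491e+00]), 'qd': array([-0.06202979, -0.12839266, -0.04625053, -0.05818434, -0.03300104,
        0.03910936]), 'joint_efforts': array([ 6.10293628e-04, -5.45610738e+01, -2.74325126e+01,  6.45267265e-02,
        1.89520034e-02, -2.86061538e-05]), 'tool_pos': array([0.27092467, 0.56268587, 0.23899068]), 'eef_rot': array([[-9.00959181e-01,  4.33903371e-01, -6.46499062e-04],
       [ 4.33903850e-01,  9.00958349e-01, -1.22546578e-03],
       [ 5.07349966e-05, -1.38461307e-03, -9.99999040e-01]]), 'ft_force': array([0.38642549, 0.46119913, 0.3419464 ]), 'torque': array([-0.00981937,  0.01187302,  0.01662689]), 'opening': 0.08786757651396403}
```

View pics/side0.png

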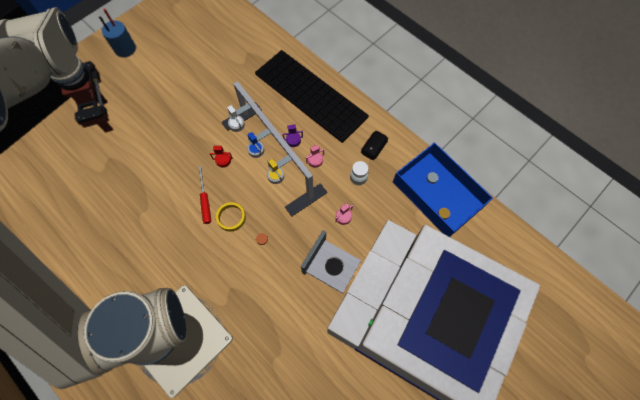

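View pics/top0.png

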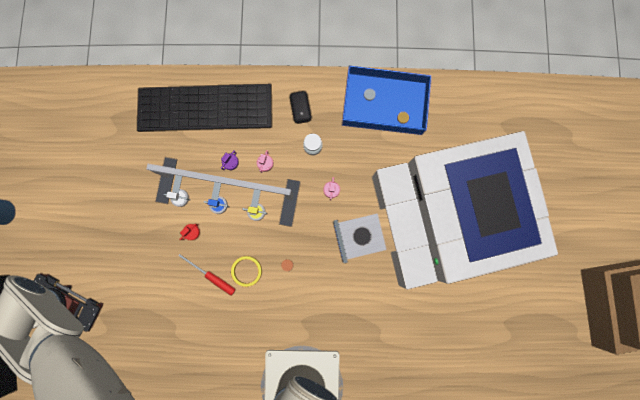

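The side view shows the rack at about (275,140), with white (236,120), blue (255,145) and yellow (275,171) carriers hanging on it. The tray's nest is at (334,266). In the top view the blue carrier is at (217,204) and the nest at (362,236).

Things that could be taken for the blue carrier:
- hung blue: side (255,145)
- red, standing on the table: (222,156)
- purple, standing: (293,135)
- pinks: (316,155) and (345,213)
- blue bin: (440,185)
- blue cup: (118,38)

I choose the one hung on the middle hook and will check it in close crops.

Run:
```python
from h import *
a=cv2.imread('pics/side0.png')[85:225,205:305]; b=cv2.imread('pics/top0.png')[150:250,150:310]
c=cv2.imread('pics/top0.png')[190:290,320:450]; d=cv2.imread('pics/side0.png')[220:300,290:400]
cv2.imwrite('pics/c1.png',cv2.resize(a,None,fx=4,fy=4,interpolation=cv2.INTER_CUBIC))
cv2.imwrite('pics/c2.png',cv2.resize(b,None,fx=5,fy=5,interpolation=cv2.INTER_CUBIC))
cv2.imwrite('pics/c3.png',cv2.resize(c,None,fx=5,fy=5,interpolation=cv2.INTER_CUBIC))
cv2.imwrite('pics/c4.png',cv2.resize(d,None,fx=6,fy=6,interpolation=cv2.INTER_CUBIC))
```

```text
(no output)
```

View pics/c1.png

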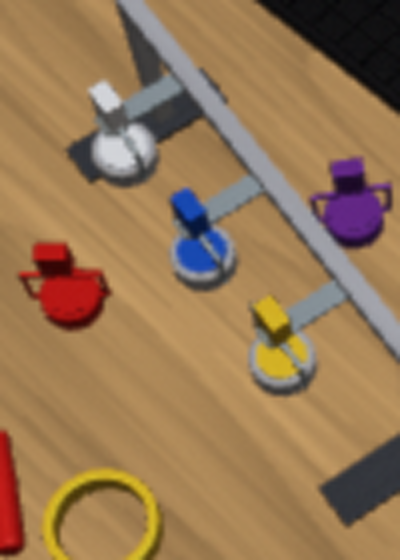

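View pics/c2.png

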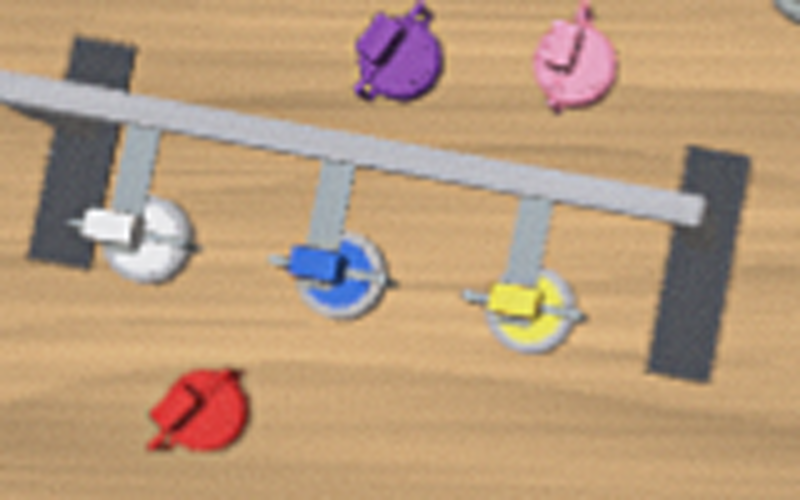

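View pics/c3.png

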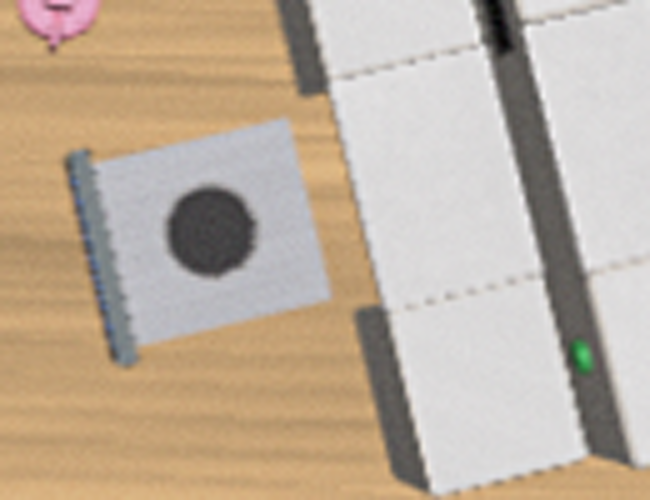

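View pics/c4.png

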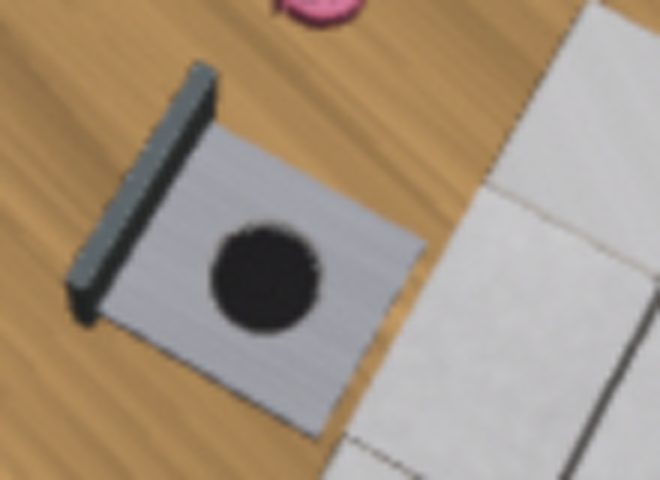

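Run:
```python
from h import *
for f,n,(x0,y0,w,h),s in (('side0','d1',(240,125,30,35),16),('top0','d2',(202,192,32,26),20)):
    a=cv2.imread(f'pics/{f}.png')[y0:y0+h,x0:x0+w]
    cv2.imwrite(f'pics/{n}.png',cv2.resize(a,None,fx=s,fy=s,interpolation=cv2.INTER_NEAREST))
```

```text
(no output)
```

View pics/d1.png

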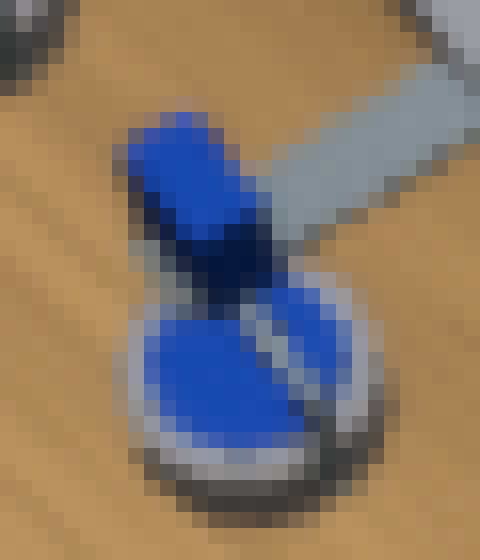

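View pics/d2.png

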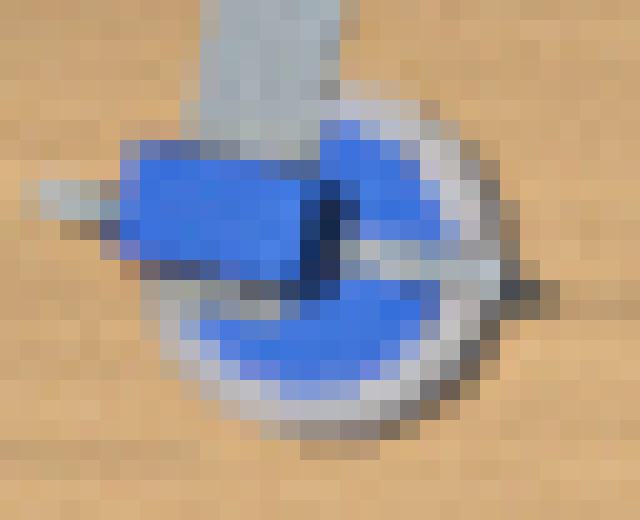

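Run:
```python
from h import *
t=load('pics/top0.npy');s=load('pics/side0.npy')
p,e=tri([ray(t,212.2,202.1),ray(s,251.4,135.6)]);print('block top tri',p,e)
print(atz(t,212.2,202.1,.192),atz(s,251.4,135.6,.192))
print('puck top',atz(t,217.6,204.2,.122), atz(s,(255/16)-.5+240,(365/16)-.5+125,.122))
f=lambda u,v:atz(t,(u+.5)/5-.5+150,(v+.5)/5-.5+150,.192)
P=[f(106,226),f(316,264),f(516,299)];print(P); d=P[2]-P[0]; print('len',np.linalg.norm(d),'yaw',np.degrees(np.arctan2(d[1],d[0]))+90)
g=lambda u,v:atz(s,(u+.5)/4-.5+205,(v+.5)/4-.5+85,.192)
Q=[g(103,98),g(187,208),g(269,314)];print(Q);d=Q[2]-Q[0];print('len',np.linalg.norm(d),np.degrees(np.arctan2(d[1],d[0]))+90)
n=lambda u,v:atz(t,(u+.5)/5-.5+320,(v+.5)/5-.5+190,.035)
m=lambda u,v:atz(s,(u+.5)/6-.5+290,(v+.5)/6-.5+220,.035)
print('nest',n(211,231),m(265,278))
for nm,A,B in (('tray back edge',n(290,119),n(329,297)),('tray s',m(427,243),m(318,438))):
    d=B-A;print(nm,A,B,np.linalg.norm(d),np.degrees(np.arctan2(d[1],d[0]))+90)
z=.1
n=lambda u,v:atz(t,(u+.5)/5-.5+320,(v+.5)/5-.5+190,z)
m=lambda u,v:atz(s,(u+.5)/6-.5+290,(v+.5)/6-.5+220,z)
for A,B in ((n(68,153),n(114,363)),(m(196,61),m(67,277))):
    d=B-A;print('front outer top edge',A,B,np.linalg.norm(d),np.degrees(np.arctan2(d[1],d[0]))+90)
z=.138
A,B=n(310,0),n(432,493);d=B-A;print('analyser front',A,B,np.linalg.norm(d),np.degrees(np.arctan2(d[1],d[0]))+90)
```

```text
block top tri [0.52704125 0.23868116 0.19751696] [np.float64(0.001766407581847896), np.float64(0.001766407581847857)]
[0.52599708 0.24080249 0.192     ] [0.53011136 0.24075036 0.192     ]
puck top [0.52616707 0.24043796 0.122     ] [0.53156747 0.24020364 0.122     ]
[array([0.54352578, 0.35296358, 0.192     ]), array([0.52522865, 0.2391706 , 0.192     ]), array([0.50855259, 0.13232533, 0.192     ])]
len 0.22339283645391556 yaw -9.006972423735775
[array([0.54659678, 0.35159495, 0.192     ]), array([0.52779932, 0.23828459, 0.192     ]), array([0.51113305, 0.13414505, 0.192     ])]
len 0.2203227981892709 -9.262773536210148
nest [ 0.44704909 -0.16902085  0.035     ] [ 0.45157143 -0.1696791   0.035     ]
tray back edge [ 0.51367513 -0.21516732  0.035     ] [ 0.40933473 -0.23882616  0.035     ] 0.10698906534732615 -77.22439606957727
tray s [ 0.51971509 -0.21416633  0.035     ] [ 0.41364302 -0.24130717  0.035     ] 0.1094893181810099 -75.64756439799396
front outer top edge [ 0.48829962 -0.08254511  0.1       ] [ 0.37125607 -0.10991869  0.1       ] 0.12020194425283762 -76.83653725097165
front outer top edge [ 0.49192489 -0.08274347  0.1       ] [ 0.37578503 -0.11362966  0.1       ] 0.12017663863800232 -75.10748317514762
analyser front [ 0.57288706 -0.21394211  0.138     ] [ 0.30411382 -0.28232414  0.138     ] 0.2773358240934767 -75.72550570072525
```

```bash
cat >> h.py <<'E'
from scipy.spatial.transform import Rotation as R
def plan(p,yaw_y):
    "offset cm, twist rad to TCP p, tool y axis at heading yaw_y deg, z down"
    s=robot.read_state();M=np.array(s['eef_rot']);a=np.radians(yaw_y);y=np.array([np.cos(a),np.sin(a),0]);z=np.array([0,0,-1.]);T=np.c_[np.cross(y,z),y,z]
    print('t',s['time_s'],'pos',np.round(s['tool_pos'],4),'F',np.round(s['ft_force'],2),'op',round(s['opening'],4),'q',np.round(s['q'],1))
    print('offset',np.round(M.T@(np.array(p)-s['tool_pos'])*100,2),'twist',np.round(R.from_matrix(M.T@T).as_rotvec(),4))
E
python3 - <<'E'
from h import *
plan([.528,.2404,.27],80.9)
E
```

```text
t 0.1 pos [0.2709 0.5627 0.239 ] F [0.39 0.46 0.34] op 0.0879 q [63.2 24.3 93.4  0.  62.4 -1.1]
offset [-37.15 -17.89  -3.08] twist [-0.0014 -0.0003 -0.29  ]
```

>>> apply_moves(claw=[0,0,0,0,0,0,0,0], offset=[[0,0,-3.1],[-37.15,-17.9,-3.1],[-37.15,-17.9,-3.1],[-37.15,-17.9,-3.1],[-37.15,-17.9,-3.1],[-37.15,-17.9,-3.1],[-37.15,-17.9,-3.1],[-37.15,-17.9,-3.1]], twist=[[0,0,0],[-0.0014,0,-0.29],[-0.0014,0,-0.29],[-0.0014,0,-0.29],[-0.0014,0,-0.29],[-0.0014,0,-0.29],[-0.0014,0,-0.29],[-0.0014,0,-0.29]], force=25)

```text
time_s: 0.9
tool_pos: [0.4887, 0.2887, 0.27]
eef_rot: [[-0.987, 0.158, -0.0], [0.158, 0.987, -0.0], [0.0, -0.0, -1.0]]
ft_force: [0.6, 0.3, -0.1]
opening: 0.0881
```

Run:
```python
from h import *
plan([.528,.2404,.27],80.9)
```

```text
t 0.9 pos [0.4887 0.2887 0.27  ] F [ 0.64  0.25 -0.08] op 0.0881 q [ 29.4  17.5  99.2   0.   63.4 -51.5]
offset [-4.64 -4.15  0.  ] twist [-0.0001 -0.0005  0.0001]
```

>>> apply_moves(claw=[0,0,0,0], offset=[[-4.64,-4.15,0],[-4.64,-4.15,0],[-4.64,-4.15,0],[-4.64,-4.15,0]], twist=[[0,0,0],[0,0,0],[0,0,0],[0,0,0]])

```text
time_s: 1.3
tool_pos: [0.5272, 0.241, 0.2696]
eef_rot: [[-0.987, 0.158, -0.002], [0.158, 0.987, 0.0], [0.002, -0.0, -1.0]]
ft_force: [-0.1, 0.9, 0.3]
opening: 0.0877
```

Run:
```python
from h import *
plan([.528,.2404,.181],80.9)
for n,(x0,y0,w,h) in (('side',(195,60,120,120)),('top',(150,130,140,110))):
    c=snap(n,f'pics/{n}1.png'); a=cv2.imread(f'pics/{n}1.png')
    p=robot.read_state()['tool_pos']; print(n,proj(c,p),proj(c,p-[0,0,.017]))
    cv2.imwrite(f'pics/{n}1c.png',cv2.resize(a[y0:y0+h,x0:x0+w],None,fx=5,fy=5,interpolation=cv2.INTER_CUBIC))
```

```text
t 1.3 pos [0.5272 0.241  0.2696] F [-0.11  0.87  0.34] op 0.0877 q [ 23.4  18.6  97.7   0.   63.8 -57.5]
offset [-0.1  -0.04  8.86] twist [-0.0001 -0.0016 -0.0003]
side [245.92292506 121.34914101] [246.9520888  124.73561262]
top [205.30664145 199.05897319] [206.80566205 199.67681825]
```

View pics/side1c.png

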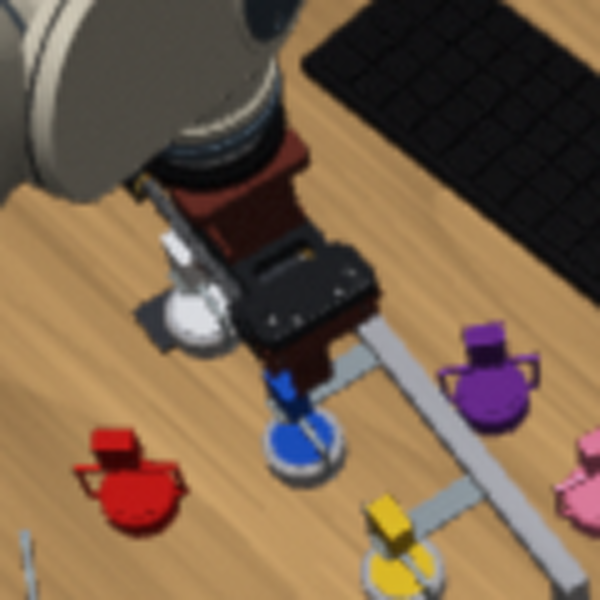

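View pics/top1c.png

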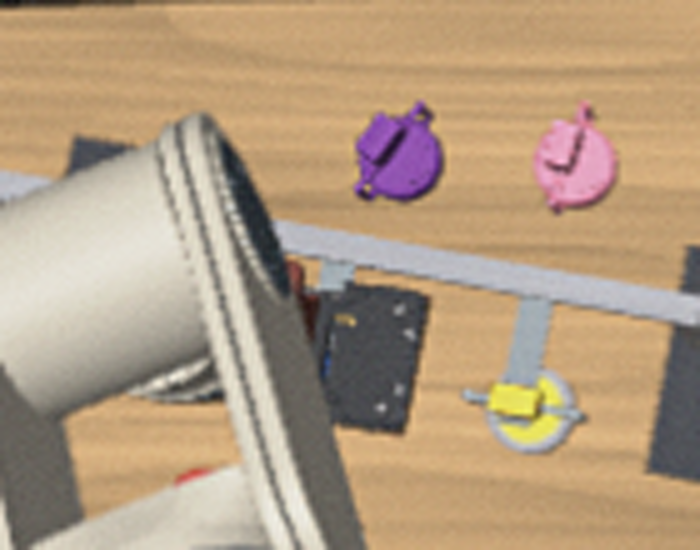

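>>> apply_moves(claw=[0,0,0,0,0], offset=[[-0.1,-0.04,3],[-0.1,-0.04,6],[-0.1,-0.04,8.9],[-0.1,-0.04,8.9],[-0.1,-0.04,8.9]], twist=[[0,0,0],[0,-0.001,0],[0,-0.0016,0],[0,-0.0016,0],[0,-0.0016,0]])

```text
time_s: 1.9
tool_pos: [0.527, 0.2423, 0.1811]
eef_rot: [[-0.988, 0.155, -0.0], [0.155, 0.988, -0.0], [0.0, -0.0, -1.0]]
ft_force: [0.5, 0.5, -0.3]
opening: 0.0875
```

Run:
```python
from h import *
plan([.528,.2404,.181],80.9)
for n,(x0,y0,w,h) in (('side',(215,100,80,75)),):
    c=snap(n,f'pics/{n}2.png'); a=cv2.imread(f'pics/{n}2.png')
    s=robot.read_state();p=s['tool_pos'];M=np.array(s['eef_rot'])
    a=cv2.resize(a[y0:y0+h,x0:x0+w],None,fx=8,fy=8,interpolation=cv2.INTER_CUBIC)
    for x in (-.01,.01):
      for y in (-.044,.044):
        q=proj(c,p+M@[x,y,.017]); q=(q-[x0,y0]+.5)*8-.5; cv2.circle(a,tuple(int(k) for k in q),3,(0,255,0),-1)
    cv2.imwrite(f'pics/{n}2c.png',a)
```

```text
t 1.9 pos [0.527  0.2423 0.1811] F [ 0.51  0.53 -0.26] op 0.0875 q [ 23.5  24.8 101.6  -0.   53.6 -57.6]
offset [-0.12 -0.17  0.01] twist [-0.0005 -0.0004  0.0035]
```

View pics/side2c.png

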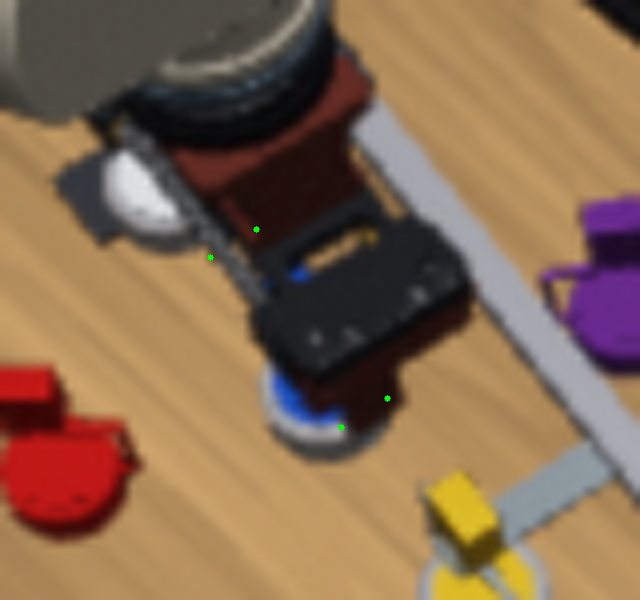

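>>> apply_moves(claw=[0,60,110,150,170,200,220,220], offset=[[-0.1,-0.17,0],[-0.1,-0.17,0],[-0.1,-0.17,0],[-0.1,-0.17,0],[-0.1,-0.17,0],[-0.1,-0.17,0],[-0.1,-0.17,0],[-0.1,-0.17,0]], twist=[[0,0,0.003],[0,0,0.003],[0,0,0.003],[0,0,0.003],[0,0,0.003],[0,0,0.003],[0,0,0.003],[0,0,0.003]], force=20)

```text
time_s: 2.75
tool_pos: [0.5286, 0.2405, 0.182]
eef_rot: [[-0.987, 0.158, 0.001], [0.158, 0.987, 0.0], [-0.001, 0.001, -1.0]]
ft_force: [-0.1, 0.5, -0.5]
opening: 0.0353
```

Run:
```python
from h import *
plan([.528,.2404,.198],80.9)
for n,(x0,y0,w,h) in (('side',(215,100,80,75)),('top',(180,160,80,70))):
    c=snap(n,f'pics/{n}3.png'); a=cv2.imread(f'pics/{n}3.png')
    a=cv2.resize(a[y0:y0+h,x0:x0+w],None,fx=8,fy=8,interpolation=cv2.INTER_CUBIC)
    cv2.imwrite(f'pics/{n}3c.png',a)
```

```text
t 2.75 pos [0.5286 0.2405 0.182 ] F [-0.12  0.54 -0.49] op 0.0353 q [ 23.3  24.7 101.6  -0.   53.6 -57.6]
offset [ 0.06 -0.02 -1.6 ] twist [0.0006 0.0013 0.0001]
```

View pics/side3c.png

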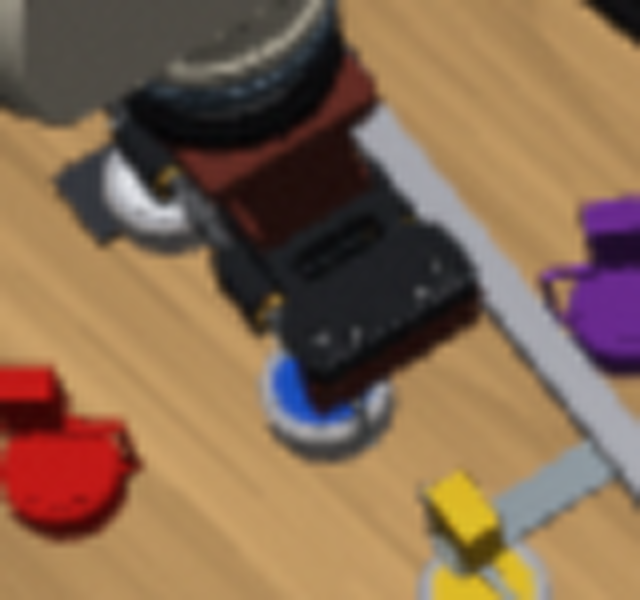

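View pics/top3c.png

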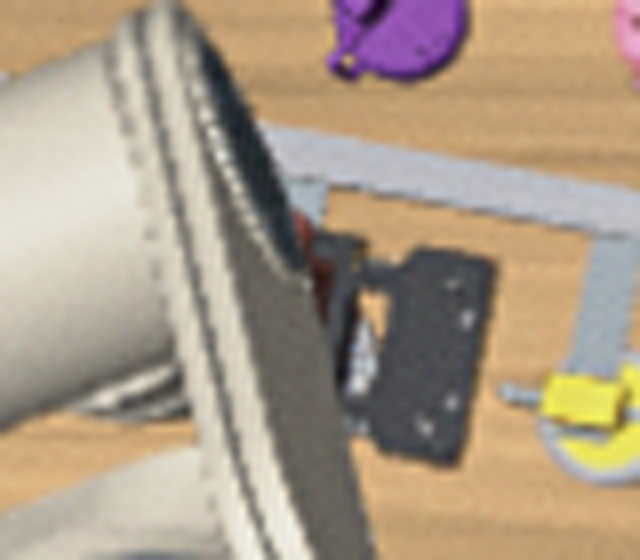

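>>> apply_moves(claw=[230,230,230,230,230], offset=[[0,0,0],[0,0,0],[0,0,0],[0,0,0],[0,0,0]], twist=[[0,0,0],[0,0,0],[0,0,0],[0,0,0],[0,0,0]], force=20)

```text
time_s: 3.35
tool_pos: [0.5286, 0.2405, 0.182]
eef_rot: [[-0.987, 0.158, 0.001], [0.158, 0.987, 0.0], [-0.001, 0.001, -1.0]]
ft_force: [0.5, -1.3, 1.5]
opening: 0.026
```

>>> apply_moves(claw=[230,230,230,230,230,230], offset=[[0,0,-0.4],[0,0,-0.8],[0,0,-1.2],[0,0,-1.65],[0,0,-1.65],[0,0,-1.65]], twist=[[0,0,0],[0,0,0],[0,0,0],[0,0,0],[0,0,0],[0,0,0]])

```text
time_s: 3.95
tool_pos: [0.5286, 0.2405, 0.1987]
eef_rot: [[-0.987, 0.158, 0.002], [0.158, 0.987, 0.0], [-0.002, 0.001, -1.0]]
ft_force: [0.4, -0.1, -2.0]
opening: 0.0259
```

Run:
```python
from h import *
plan([.528,.2404,.198],80.9)
for n,(x0,y0,w,h) in (('side',(215,100,80,75)),):
    c=snap(n,f'pics/{n}4.png'); a=cv2.imread(f'pics/{n}4.png')
    a=cv2.resize(a[y0:y0+h,x0:x0+w],None,fx=8,fy=8,interpolation=cv2.INTER_CUBIC)
    cv2.imwrite(f'pics/{n}4c.png',a)
```

```text
t 3.95 pos [0.5286 0.2405 0.1987] F [ 0.39 -0.05 -1.97] op 0.0259 q [ 23.3  23.4 101.   -0.   55.5 -57.6]
offset [ 0.06 -0.02  0.06] twist [0.0007 0.0016 0.0002]
```

View pics/side4c.png

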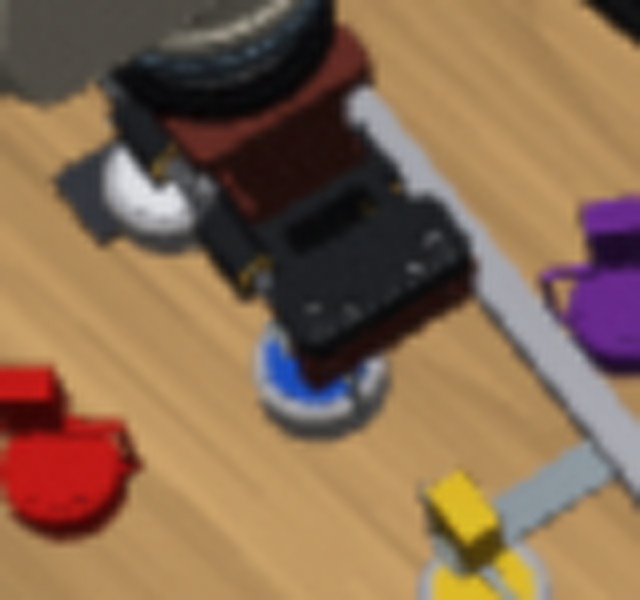

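The puck has risen with the gripper: its centre went from about (325,405) to (320,385) in the crop. The wrist carries −2 N, which fits a carrier of about 200 g. Next I move it out towards the rack's −x.

>>> apply_moves(claw=[230,230,230,230,230,230,230,230], offset=[[1,0,0],[2.5,0,0],[4,0,0],[5.5,0,0],[7,0,0],[8.5,0,0],[8.5,0,-2],[8.5,0,-4]], twist=[[0,0.001,0],[0,0.0016,0],[0,0.0016,0],[0,0.0016,0],[0,0.0016,0],[0,0.0016,0],[0,0.0016,0],[0,0.0016,0]])

```text
time_s: 4.8
tool_pos: [0.4428, 0.254, 0.2384]
eef_rot: [[-0.988, 0.157, -0.002], [0.157, 0.988, -0.0], [0.002, -0.0, -1.0]]
ft_force: [1.4, 0.1, -2.0]
opening: 0.0258
```

Run:
```python
from h import *
plan([.4494,-.1694,.25],13.9)
for n in ('side','top'):
    c=snap(n,f'pics/{n}5.png')
```

```text
t 4.8 pos [0.4428 0.254  0.2384] F [ 1.43  0.12 -2.05] op 0.0258 q [ 28.5  14.8 107.7   0.   57.6 -52.5]
offset [ -7.3  -41.71  -1.15] twist [-1.3000e-03 -1.1000e-03  1.1705e+00]
```

View pics/side5.png

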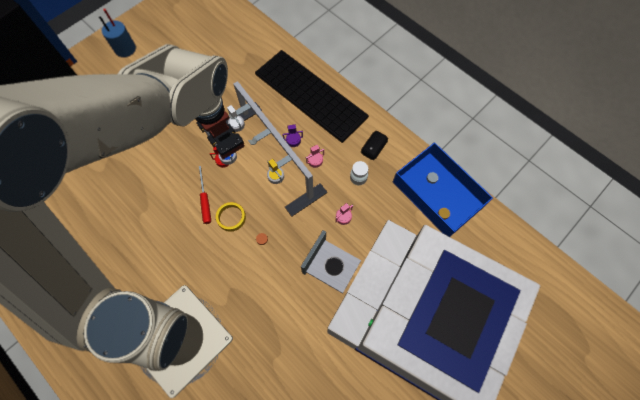

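>>> apply_moves(claw=[230,230,230,230,230,230,230,230], offset=[[0,-1,-2],[0,-3,-4],[0,-6,-4],[-1,-10,-4],[-2,-14,-4],[-3.5,-18,-4],[-4.3,-22,-4],[-4.9,-26,-4]], twist=[[0,0,0.05],[0,0,0.15],[0,0,0.25],[0,0,0.37],[0,0,0.49],[0,0,0.61],[0,0,0.73],[0,0,0.85]], force=25)

```text
time_s: 5.7
tool_pos: [0.4519, -0.0111, 0.2791]
eef_rot: [[-0.529, 0.848, 0.004], [0.848, 0.529, 0.003], [0.001, 0.005, -1.0]]
ft_force: [0.3, -0.2, -1.1]
opening: 0.026
```

Run:
```python
from h import *
plan([.4494,-.1694,.26],13.9)
```

```text
t 5.7 pos [ 0.4519 -0.0111  0.2791] F [ 0.29 -0.18 -1.1 ] op 0.026 q [ -3.    6.4 112.3   0.2  61.2 -35.1]
offset [-13.3   -8.6    1.86] twist [ 0.0047 -0.0013  0.3152]
```

>>> apply_moves(claw=[230,230,230,230,230,230,230,230], offset=[[-3.3,-2.1,0],[-6.6,-4.3,0],[-9.3,-6,0],[-11.3,-7.3,0.4],[-12.6,-8.2,1],[-13.3,-8.6,1.8],[-13.3,-8.6,1.8],[-13.3,-8.6,1.8]], twist=[[0.0047,-0.001,0.1],[0.0047,-0.001,0.2],[0.0047,-0.001,0.28],[0.0047,-0.001,0.315],[0.0047,-0.001,0.315],[0.0047,-0.001,0.315],[0.0047,-0.001,0.315],[0.0047,-0.001,0.315]])

```text
time_s: 6.5
tool_pos: [0.449, -0.1687, 0.26]
eef_rot: [[-0.241, 0.971, -0.001], [0.971, 0.241, 0.001], [0.001, -0.001, -1.0]]
ft_force: [-0.9, -0.6, -2.2]
opening: 0.0258
```

Run:
```python
from h import *
plan([.4494,-.1694,.16],13.9)
for n,(x0,y0,w,h) in (('side',(280,190,100,110)),('top',(310,180,120,90))):
    c=snap(n,f'pics/{n}6.png'); a=cv2.imread(f'pics/{n}6.png')
    a=cv2.resize(a[y0:y0+h,x0:x0+w],None,fx=5,fy=5,interpolation=cv2.INTER_CUBIC)
    cv2.imwrite(f'pics/{n}6c.png',a)
```

```text
t 6.5 pos [ 0.449  -0.1687  0.26  ] F [-0.9  -0.59 -2.17] op 0.0258 q [-22.   10.4 110.2   0.   59.5 -36. ]
offset [-0.09  0.03 10.  ] twist [-0.001  -0.0013  0.0003]
```

View pics/side6c.png

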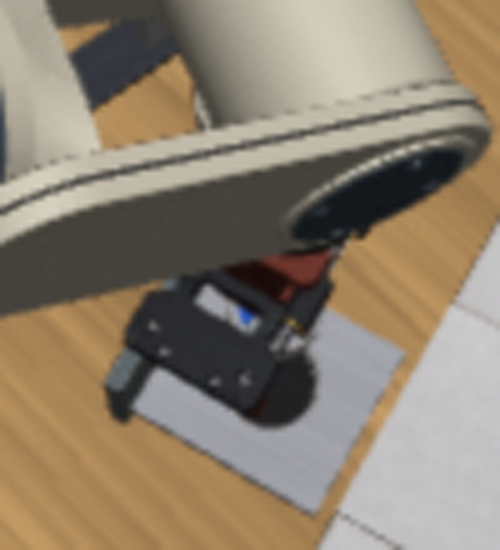

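View pics/top6c.png

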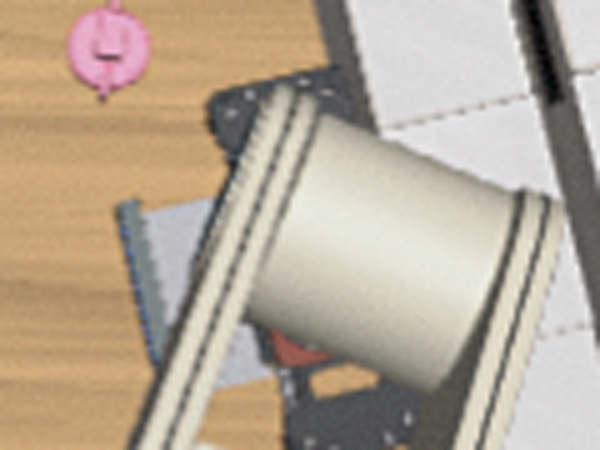

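>>> apply_moves(claw=[230,230,230,230,230,230,230], offset=[[0,0,2],[-0.05,0,5],[-0.1,0,8],[-0.1,0,11],[-0.1,0,12.6],[-0.1,0,13],[-0.1,0,13]], twist=[[0,0,0],[-0.001,-0.001,0],[-0.001,-0.001,0],[-0.001,-0.001,0],[-0.001,-0.001,0],[-0.001,-0.001,0],[-0.001,-0.001,0]])

```text
time_s: 7.3
tool_pos: [0.4499, -0.169, 0.1306]
eef_rot: [[-0.242, 0.97, 0.001], [0.97, 0.242, -0.0], [-0.0, 0.001, -1.0]]
ft_force: [0.1, -0.2, -1.4]
opening: 0.0262
```

Run:
```python
from h import *
plan([.4494,-.1694,.109],13.9)
for n,(x0,y0,w,h) in (('side',(280,200,100,100)),('top',(310,180,120,90))):
    c=snap(n,f'pics/{n}7.png'); a=cv2.imread(f'pics/{n}7.png')
    a=cv2.resize(a[y0:y0+h,x0:x0+w],None,fx=6,fy=6,interpolation=cv2.INTER_CUBIC)
    cv2.imwrite(f'pics/{n}7c.png',a)
```

```text
t 7.3 pos [ 0.4499 -0.169   0.1306] F [ 0.06 -0.19 -1.44] op 0.0262 q [-22.   22.1 115.7   0.   42.2 -36. ]
offset [-0.02 -0.06  2.16] twist [0.0007 0.0003 0.0019]
```

View pics/side7c.png

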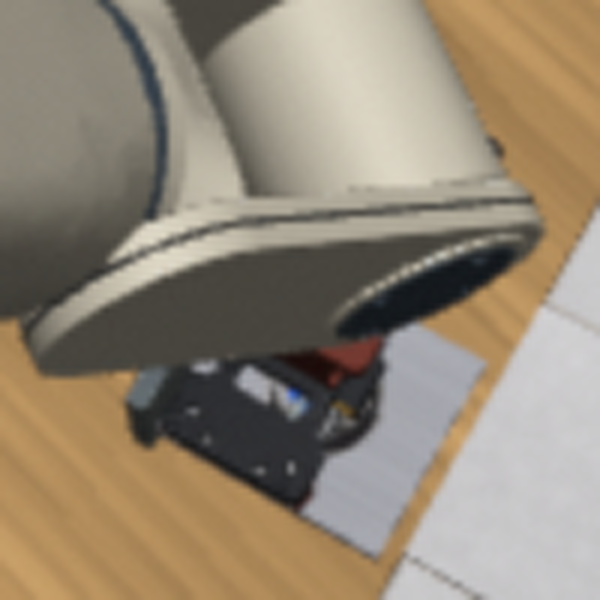

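View pics/top7c.png

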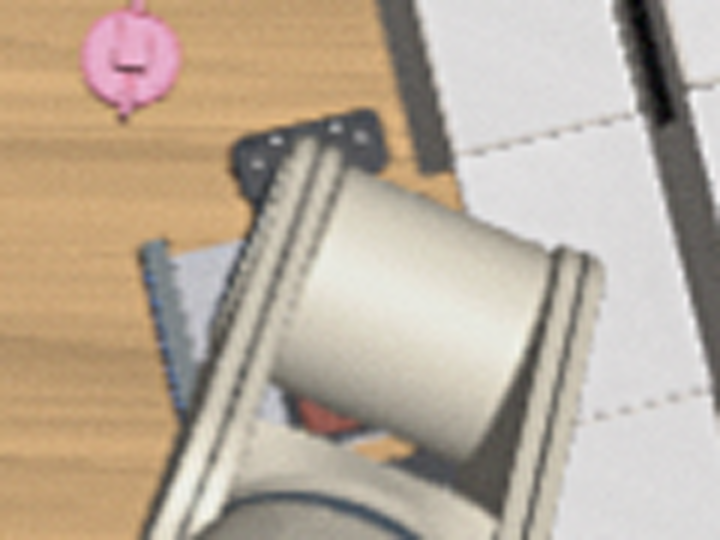

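Run:
```python
from h import *
c=load('pics/side7.npy');a=cv2.imread('pics/side7.png')
x0,y0,w,h=315,248,40,40;S=15
a=cv2.resize(a[y0:y0+h,x0:x0+w],None,fx=S,fy=S,interpolation=cv2.INTER_CUBIC)
th=np.linspace(0,2*np.pi,120)
def circ(P,r,z,col):
    for t in th:
        q=(proj(c,[P[0]+r*np.cos(t),P[1]+r*np.sin(t),z])-[x0,y0]+.5)*S
        cv2.circle(a,tuple(int(k) for k in q),1,col,-1)
circ((.4516,-.1697),.0275,.035,(0,255,0))   # nest as seen by side camera
T=np.array([.4499,-.169])
e=np.array([.0016,.0]) # side-camera bias est (block seen .530 vs tcp .5284)
circ(T,.025,.1306-.082+.022,(0,0,255)) 
circ(T,.025,.1306-.082+.003,(255,0,255)) 
cv2.imwrite('pics/side7d.png',a)
```

```text
(no output)
```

View pics/side7d.png

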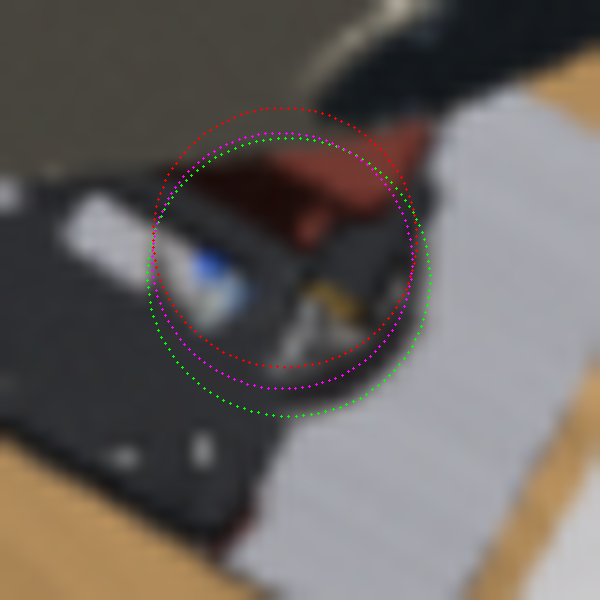

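>>> apply_moves(claw=[230,230,230,230,230,230], offset=[[0,-0.03,0.5],[0,-0.03,1],[0,-0.03,1.3],[0,-0.03,1.6],[0,-0.03,1.8],[0,-0.03,1.8]], twist=[[0,0,0],[0,0,0],[0,0,0],[0,0,0],[0,0,0],[0,0,0]])

```text
time_s: 8.0
tool_pos: [0.4501, -0.1696, 0.1133]
eef_rot: [[-0.242, 0.97, 0.002], [0.97, 0.242, -0.001], [-0.001, 0.002, -1.0]]
ft_force: [-0.1, 0.1, -1.7]
opening: 0.0257
```

Run:
```python
from h import *
for i in range(3):
    plan([.4497,-.1695,.109],13.9); robot.camera('side')
print(robot.read_state()['torque'])
```

```text
t 8.0 pos [ 0.4501 -0.1696  0.1133] F [-0.13  0.07 -1.72] op 0.0257 q [-22.1  23.9 116.1   0.   39.8 -36.1]
offset [ 0.02 -0.04  0.43] twist [0.002  0.0012 0.0016]
t 8.05 pos [ 0.4502 -0.1696  0.1134] F [ 0.17 -0.43 -2.17] op 0.0255 q [-22.1  23.9 116.1   0.   39.9 -36.1]
offset [ 0.02 -0.05  0.44] twist [0.0022 0.0014 0.0016]
t 8.1 pos [ 0.4503 -0.1696  0.1135] F [-0.1   0.07 -2.41] op 0.0256 q [-22.1  23.9 116.1   0.   39.9 -36.1]
offset [ 0.03 -0.06  0.45] twist [0.0024 0.0015 0.0016]
[-0.06990908  0.04023241  0.00725013]
```

>>> apply_moves(claw=[230,230,230,230,230], offset=[[0.02,-0.05,0.1],[0.02,-0.05,0.2],[0.02,-0.05,0.3],[0.02,-0.05,0.4],[0.02,-0.05,0.4]], twist=[[0.002,0.001,0],[0.002,0.001,0],[0.002,0.001,0],[0.002,0.001,0],[0.002,0.001,0]])

```text
time_s: 8.65
tool_pos: [0.4499, -0.1696, 0.1095]
eef_rot: [[-0.242, 0.97, 0.001], [0.97, 0.242, -0.0], [-0.001, 0.0, -1.0]]
ft_force: [-1.3, 0.5, -1.2]
opening: 0.0259
```

>>> apply_moves(claw=[230,230,230,230], offset=[[0,0,0.05],[0,0,0.1],[0,0,0.15],[0,0,0.15]], twist=[[0,0,0],[0,0,0],[0,0,0],[0,0,0]])

```text
time_s: 9.05
tool_pos: [0.45, -0.1699, 0.1094]
eef_rot: [[-0.242, 0.97, 0.001], [0.97, 0.242, -0.001], [-0.001, 0.001, -1.0]]
ft_force: [-5.0, 0.4, 17.6]
opening: 0.0257
```

>>> apply_moves(claw=[230,225,180,150,120,80,40,0], offset=[[0,0,0],[0,0,0],[0,0,0],[0,0,0],[0,0,0],[0,0,0],[0,0,0],[0,0,0]], twist=[[0,0,0],[0,0,0],[0,0,0],[0,0,0],[0,0,0],[0,0,0],[0,0,0],[0,0,0]])

```text
time_s: 9.85
tool_pos: [0.45, -0.1698, 0.1094]
eef_rot: [[-0.242, 0.97, 0.001], [0.97, 0.242, -0.001], [-0.001, 0.001, -1.0]]
ft_force: [0.2, 0.9, 0.0]
opening: 0.0621
```

>>> apply_moves(claw=[0,0,0,0,0,0,0,0], offset=[[0,0,0],[0,0,0],[0,0,-0.5],[0,0,-1.5],[0,0,-4],[0,0,-8],[0,0,-12],[0,0,-15]], twist=[[0,0,0],[0,0,0],[0,0,0],[0,0,0],[0,0,0],[0,0,0],[0,0,0],[0,0,0]])

```text
time_s: 10.65
tool_pos: [0.4503, -0.1699, 0.2627]
eef_rot: [[-0.242, 0.97, 0.004], [0.97, 0.242, -0.002], [-0.003, 0.003, -1.0]]
ft_force: [0.3, -0.5, 0.0]
opening: 0.0879
```

Run:
```python
from h import *
plan([.420,-.0490,.26],13.9)
```

```text
t 10.65 pos [ 0.4503 -0.1699  0.2627] F [ 0.31 -0.51  0.05] op 0.0879 q [-22.1  10.2 110.   -0.   59.5 -36.1]
offset [ 1.246e+01 -1.000e-02  2.300e-01] twist [0.0029 0.0028 0.0018]
```

>>> apply_moves(claw=[0,0,0,60,120,180,230,230], offset=[[3,0,0],[6,0,0],[9,0,0],[12,0,0],[15.5,0,0],[18,0,0.2],[18,0,0.2],[18,0,0.2]], twist=[[0.003,0.003,0.002],[0.003,0.003,0.002],[0.003,0.003,0.002],[0.003,0.003,0.002],[0.003,0.003,0.002],[0.003,0.003,0.002],[0.003,0.003,0.002],[0.003,0.003,0.002]])

```text
time_s: 11.45
tool_pos: [0.4069, 0.0049, 0.2609]
eef_rot: [[-0.242, 0.97, 0.001], [0.97, 0.242, -0.0], [-0.0, 0.001, -1.0]]
ft_force: [0.3, -1.1, -0.3]
opening: 0.0514
```

Run:
```python
from h import *
plan([.420,-.0490,.095],13.9)
for n,(x0,y0,w,h) in (('side',(280,200,120,100)),('top',(310,180,120,100))):
    c=snap(n,f'pics/{n}8.png'); a=cv2.imread(f'pics/{n}8.png')
    a=cv2.resize(a[y0:y0+h,x0:x0+w],None,fx=6,fy=6,interpolation=cv2.INTER_CUBIC)
    cv2.imwrite(f'pics/{n}8c.png',a)
```

```text
t 11.45 pos [0.4069 0.0049 0.2609] F [ 0.27 -1.12 -0.31] op 0.0514 q [ -1.    3.5 118.2  -0.   58.2 -15. ]
offset [-5.54 -0.05 16.59] twist [0.0011 0.0004 0.0015]
```

View pics/side8c.png

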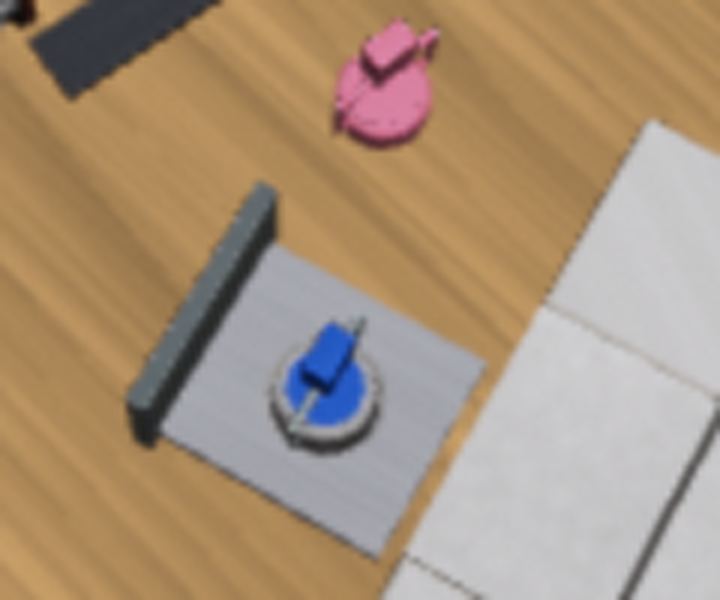

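View pics/top8c.png

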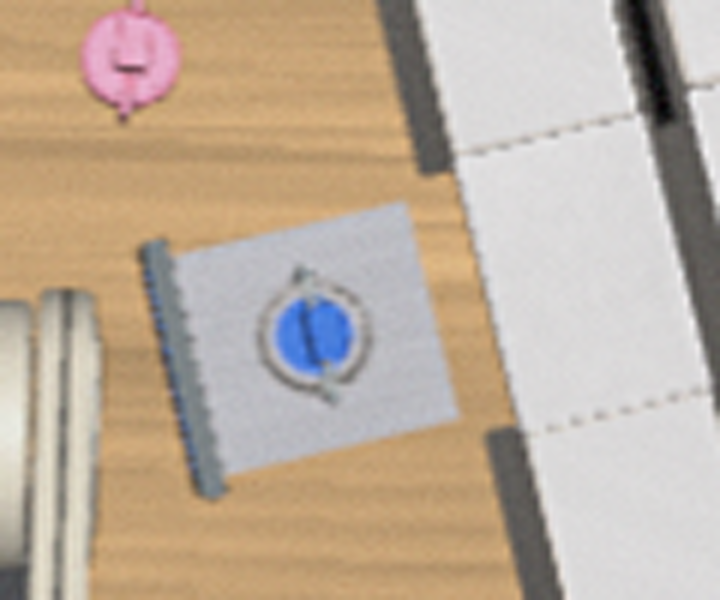

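Run:
```python
from h import *
t=load('pics/top8.npy');s=load('pics/side8.npy')
print(atz(t,314.5/6-.5+310,333.5/6-.5+180,.049),atz(s,325.5/6-.5+280,393/6-.5+200,.049))
```

```text
[ 0.44885032 -0.16815062  0.049     ] [ 0.45089479 -0.16983087  0.049     ]
```

The top view shows the blue carrier upright and seated, with its puck at crop (314,333). Both cameras put its centre within 2 mm of the nest they measured earlier. Next I lower the closed fingers in front of the panel.

>>> apply_moves(claw=[255,255,255,255,255,255,255,255], offset=[[-1,-0.05,2],[-2.5,-0.05,5],[-4,-0.05,8.5],[-5,-0.05,12],[-5.5,-0.05,15],[-5.5,-0.05,16.6],[-5.5,-0.05,16.6],[-5.5,-0.05,16.6]], twist=[[0,0,0],[0,0,0],[0.001,0,0.001],[0.001,0,0.001],[0.001,0,0.001],[0.001,0,0.001],[0.001,0,0.001],[0.001,0,0.001]])

```text
time_s: 12.35
tool_pos: [0.4202, -0.0501, 0.0948]
eef_rot: [[-0.238, 0.971, -0.001], [0.971, 0.238, -0.0], [-0.0, -0.001, -1.0]]
ft_force: [-0.7, 0.5, 0.1]
opening: 0.0003
```

Run:
```python
from h import *
plan([.428,-.0815,.095],13.9)
for n,(x0,y0,w,h) in (('side',(260,180,120,100)),('top',(310,180,120,100))):
    c=snap(n,f'pics/{n}9.png'); a=cv2.imread(f'pics/{n}9.png')
    a=cv2.resize(a[y0:y0+h,x0:x0+w],None,fx=5,fy=5,interpolation=cv2.INTER_CUBIC)
    cv2.imwrite(f'pics/{n}9c.png',a)
```

```text
t 12.35 pos [ 0.4202 -0.0501  0.0948] F [-0.73  0.47  0.13] op 0.0003 q [ -8.4  22.5 123.4  -0.   34.1 -22.1]
offset [-3.24  0.01 -0.02] twist [-0.0007  0.0002 -0.0028]
```

View pics/side9c.png

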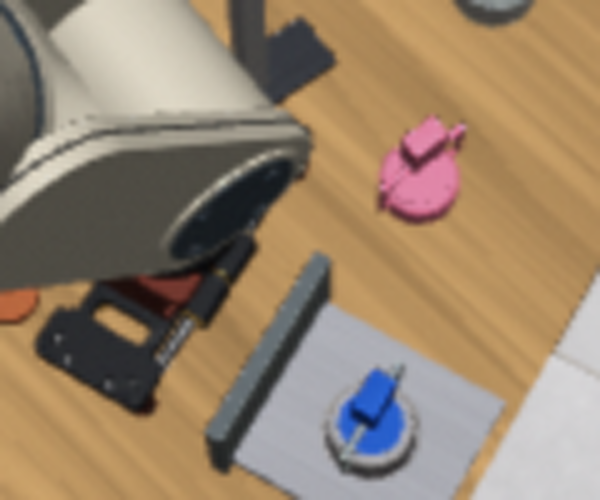

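>>> apply_moves(claw=[255,255,255,255,255,255,255,255], offset=[[-1,0,0],[-2,0,0],[-3,0,0],[-3.7,0,0],[-4.4,0,0],[-5.1,0,0],[-5.8,0,0],[-6.5,0,0]], twist=[[0,0,-0.003],[0,0,-0.003],[0,0,-0.003],[0,0,-0.003],[0,0,-0.003],[0,0,-0.003],[0,0,-0.003],[0,0,-0.003]])

```text
time_s: 13.25
tool_pos: [0.4365, -0.1134, 0.0957]
eef_rot: [[-0.241, 0.97, 0.002], [0.97, 0.241, -0.001], [-0.001, 0.002, -1.0]]
ft_force: [0.5, 2.9, 0.7]
opening: 0.0003
```

Run:
```python
from h import *
plan([.428,-.0815,.095],13.9)
for n,(x0,y0,w,h) in (('side',(260,180,120,100)),('top',(310,180,120,100))):
    c=snap(n,f'pics/{n}10.png'); a=cv2.imread(f'pics/{n}10.png')
    a=cv2.resize(a[y0:y0+h,x0:x0+w],None,fx=5,fy=5,interpolation=cv2.INTER_CUBIC)
    cv2.imwrite(f'pics/{n}10c.png',a)
```

```text
t 13.25 pos [ 0.4365 -0.1134  0.0957] F [0.53 2.92 0.73] op 0.0003 q [-16.1  24.  120.1  -0.   35.7 -30. ]
offset [ 3.3  -0.06  0.06] twist [0.0016 0.0009 0.0011]
```

View pics/side10c.png

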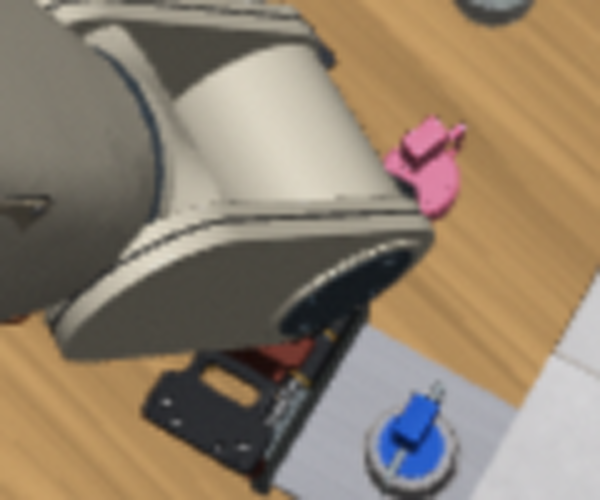

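>>> apply_moves(claw=[255,255,255,255,255,255,255,255], offset=[[-0.8,0,0],[-1.8,0,0],[-2.8,0,0],[-3.8,0,0],[-4.8,0,0],[-5.8,0,0],[-6.8,0,0],[-7.6,0,0]], twist=[[0,0,0],[0,0,0],[0.001,0.001,0],[0.001,0.001,0],[0.001,0.001,0],[0.001,0.001,0],[0.001,0.001,0],[0.001,0.001,0]])

```text
time_s: 14.15
tool_pos: [0.4552, -0.1885, 0.0957]
eef_rot: [[-0.24, 0.971, 0.001], [0.971, 0.24, -0.0], [-0.001, 0.001, -1.0]]
ft_force: [0.2, 2.9, -2.7]
opening: 0.0002
```

Run:
```python
from h import *
plan([.428,-.0815,.095],13.9)
for n,(x0,y0,w,h) in (('side',(260,180,120,120)),('top',(310,180,140,110))):
    c=snap(n,f'pics/{n}11.png'); a=cv2.imread(f'pics/{n}11.png')
    a=cv2.resize(a[y0:y0+h,x0:x0+w],None,fx=5,fy=5,interpolation=cv2.INTER_CUBIC)
    cv2.imwrite(f'pics/{n}11c.png',a)
```

```text
t 14.15 pos [ 0.4552 -0.1885  0.0957] F [ 0.24  2.89 -2.71] op 0.0002 q [-23.9  26.5 115.   -0.   38.4 -37.8]
offset [11.04 -0.06  0.07] twist [0.0006 0.0005 0.0002]
```

View pics/side11c.png

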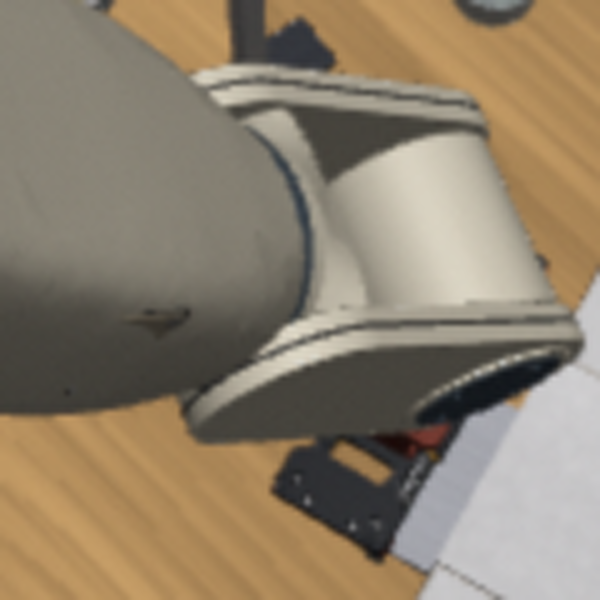

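>>> apply_moves(claw=[255,255,255,255,255], offset=[[-0.5,0,0],[-1,0,0],[-1.5,0,0],[-1.9,0,0],[-2.2,0,0]], twist=[[0,0,0],[0,0,0],[0,0,0],[0,0,0],[0,0,0]])

```text
time_s: 14.75
tool_pos: [0.4612, -0.2107, 0.096]
eef_rot: [[-0.24, 0.971, 0.002], [0.971, 0.24, -0.001], [-0.002, 0.002, -1.0]]
ft_force: [-1.6, 2.5, -0.2]
opening: 0.0007
```

>>> apply_moves(claw=[255,255,255,255], offset=[[-0.2,0,0],[-0.4,0,0],[-0.6,0,0],[-0.6,0,0]], twist=[[0,0,0],[0,0,0],[0,0,0],[0,0,0]])

```text
time_s: 15.15
tool_pos: [0.4627, -0.2164, 0.0961]
eef_rot: [[-0.24, 0.971, 0.002], [0.971, 0.24, -0.001], [-0.002, 0.002, -1.0]]
ft_force: [-0.7, 2.8, -0.0]
opening: 0.0005
```

>>> apply_moves(claw=[255,255,255,255], offset=[[-0.2,0,0],[-0.4,0,0],[-0.5,0,0],[-0.5,0,0]], twist=[[0,0,0],[0,0,0],[0,0,0],[0,0,0]])

```text
time_s: 15.55
tool_pos: [0.4627, -0.2168, 0.0961]
eef_rot: [[-0.238, 0.971, -0.001], [0.971, 0.238, 0.006], [0.006, 0.0, -1.0]]
ft_force: [1.0, 28.6, 12.4]
opening: 0.0005
```

Run:
```python
from h import *
plan([.428,-.0815,.095],13.9)
for n,(x0,y0,w,h) in (('side',(300,220,100,100)),('top',(310,180,140,110))):
    c=snap(n,f'pics/{n}12.png'); a=cv2.imread(f'pics/{n}12.png')
    a=cv2.resize(a[y0:y0+h,x0:x0+w],None,fx=5,fy=5,interpolation=cv2.INTER_CUBIC)
    cv2.imwrite(f'pics/{n}12c.png',a)
```

```text
t 15.55 pos [ 0.4627 -0.2168  0.0961] F [ 0.98 28.55 12.43] op 0.0005 q [-26.6  27.7 112.6   0.4  40.  -40.7]
offset [13.96 -0.14  0.2 ] twist [ 0.0003 -0.0062 -0.0019]
```

View pics/side12c.png

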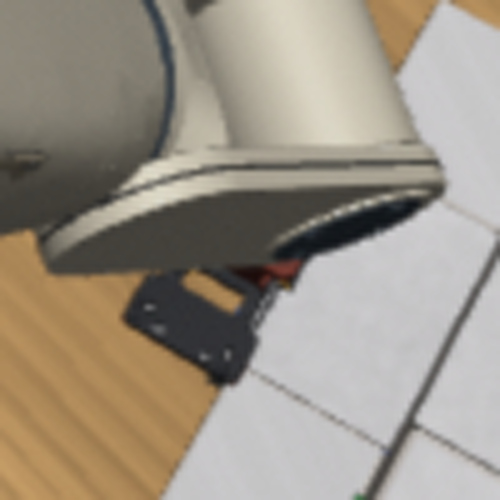

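A firm stop was met after about 132 mm of tray travel, close to the predicted 133 mm. I back off and check.

>>> apply_moves(claw=[255,255,255,255,255,255,255,255], offset=[[0,0,0],[1,0,0],[3,0,0],[6,0,0],[10,0,0],[13,0,-3],[15,0,-7],[18,0,-11]], twist=[[0,0,0],[0,-0.006,0],[0,-0.006,0],[0,-0.006,0],[0,-0.006,0],[0,-0.006,0],[0,-0.006,0],[0,-0.006,0]])

```text
time_s: 16.45
tool_pos: [0.4196, -0.0421, 0.2083]
eef_rot: [[-0.238, 0.971, 0.001], [0.971, 0.238, -0.001], [-0.001, 0.0, -1.0]]
ft_force: [2.4, -0.3, 0.1]
opening: 0.0004
```

>>> apply_moves(claw=[255,255,255,255,255], offset=[[3,0,-2],[6,0,-3],[9,0,-3],[9,0,-3],[9,0,-3]], twist=[[0,0,0],[0,0,0],[0,0,0],[0,0,0],[0,0,0]])

```text
time_s: 16.95
tool_pos: [0.3982, 0.0455, 0.2384]
eef_rot: [[-0.24, 0.971, 0.002], [0.971, 0.24, -0.002], [-0.002, 0.001, -1.0]]
ft_force: [0.1, 0.3, 0.3]
opening: 0.0005
```

Run:
```python
from h import *
plan([.428,-.0815,.095],13.9)
for n,(x0,y0,w,h) in (('side',(300,220,100,100)),('top',(340,180,120,110))):
    c=snap(n,f'pics/{n}13.png'); a=cv2.imread(f'pics/{n}13.png')
    a=cv2.resize(a[y0:y0+h,x0:x0+w],None,fx=5,fy=5,interpolation=cv2.INTER_CUBIC)
    cv2.imwrite(f'pics/{n}13c.png',a)
```

```text
t 16.95 pos [0.3982 0.0455 0.2384] F [0.08 0.31 0.29] op 0.0005 q [ 4.900e+00  4.900e+00  1.202e+02 -1.000e-01  5.480e+01 -8.900e+00]
offset [-13.02  -0.17  14.36] twist [ 0.0014  0.002  -0.0003]
```

View pics/side13c.png

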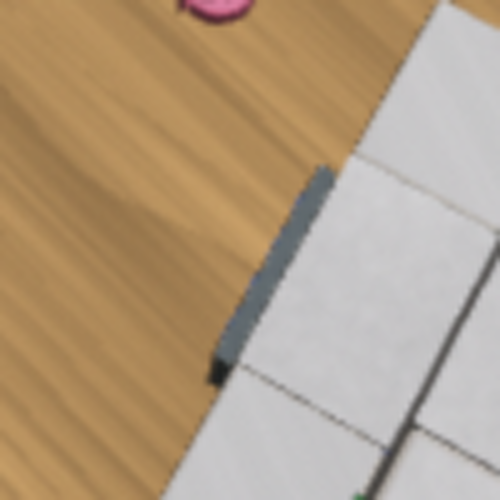

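View pics/top13c.png

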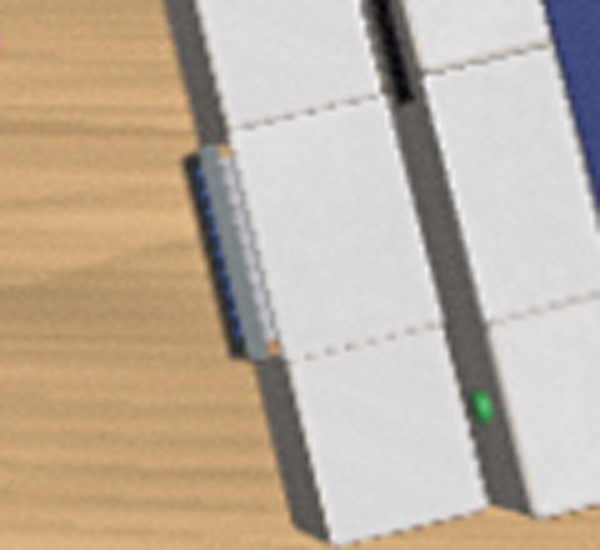

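View pics/side13.png

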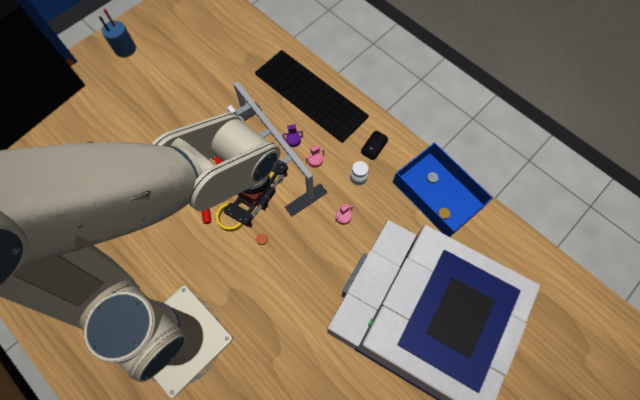

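Run:
```python
from h import *
t=load('pics/top13.npy');s=load('pics/side13.npy')
f=lambda u,v,z:atz(t,(u+.5)/5-.5+340,(v+.5)/5-.5+180,z)[:2]
g=lambda u,v,z:atz(s,(u+.5)/5-.5+300,(v+.5)/5-.5+220,z)[:2]
def dist(P,A,B):
    d=(B-A)/np.linalg.norm(B-A);n=np.array([-d[1],d[0]]);return n@(P-A)*1000
A,B=f(197,0,.138),f(330,543,.138)
for p in ((203,147),(245,355)): print('top outer',dist(f(*p,.1),A,B))
for p in ((219,147),(268,355)): print('top inner',dist(f(*p,.1),A,B))
A,B=g(444,0,.138),g(163,498,.138)
for p in ((320,167),(215,357)): print('side outer',dist(g(*p,.1),A,B))
```

```text
top outer -11.145282855921515
top outer -15.985504633042703
top inner -2.3080628654551574
top inner -3.359205222206415
side outer -15.724110316173782
side outer -14.21993384439403
```

Run:
```python
from h import *
for a in (8,13):
    b=cv2.imread(f'pics/top{a}.png')[150:250,150:310]
    cv2.imwrite(f'pics/r{a}.png',cv2.resize(b,None,fx=5,fy=5,interpolation=cv2.INTER_CUBIC))
```

```text
(no output)
```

View pics/r13.png

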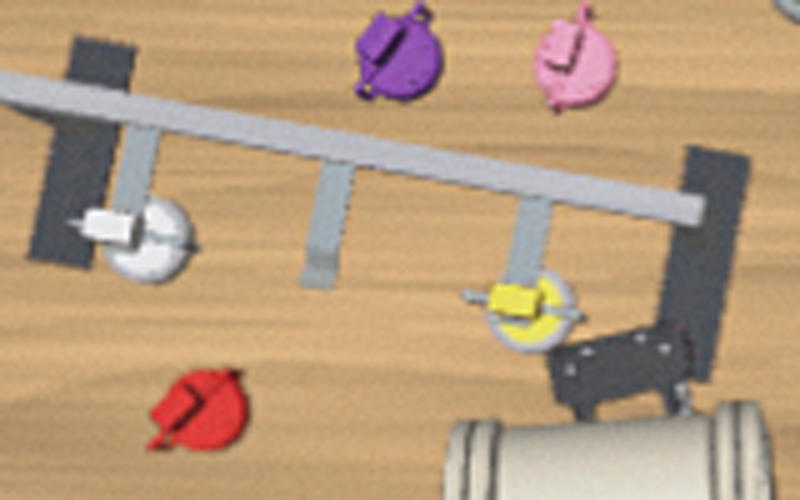

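White (106,226) and yellow (516,299) are at exactly their starting pixels, and the middle hook is empty. The force reading is about zero, so I hand it in.

Run:
```python
from h import *
print(robot.sign_off())
```

```text
the job is handed in; nothing more can be done
None
```

I lifted the blue carrier off the middle hook, set it upright in the nest and let go. I then pushed the tray home at about 0.1 m/s or less until it met the stop, and handed the job in at about 17 s. The sign-off gave no verdict.

What the last checks showed:
- **Carrier:** it touched the nest floor at the expected height, with about 18 N of brief pressing before release. After release both cameras put it within 2 mm of the nest centre, upright. Once the tray was home it was inside the analyser, so I couldn't see it again.
- **Tray:** the stop came after about 132 mm of travel (133 mm expected), with 28.6 N on the fingers. The front panel's outer face then measured 11–16 mm from the low front part, about 14 mm on average, which matches fully home.
- **Other carriers:** white and yellow appear at the same pixels in the top view as at the start.
- **Robot:** it was clear of everything at hand-in, with about 0 N on the wrist.

The two cameras disagreed by about 4 mm in x on absolute positions. They agreed to about 1 mm on the distance from carrier to nest, and I relied on that for the placing.

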